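# Load a grooved tape roll on the slanted unwinder

### The job

Pick up the small tape roll with the grooved core and slide it down onto the slanted spindle of the unwinder. Then, keeping a steady, moderate push down the spindle, turn it until its grooves drop over the two spring-loaded drive lugs at the spindle's foot, so that it stays fully home on the flange when you let go. Stop turning as soon as you feel them snap in: do not force it against the unwinder, neither pressing nor twisting hard, and leave the other things on the table where they are.

Things in the scene. Friction and masses are not known exactly. Their poses are not given: they have to be found in the camera images.
- roll: The small tape roll to load: a pale ring, 60 mm diameter, 36 mm tall, 0.11 to 0.22 kg, lying flat. Its grey core (bore 29 mm) has four straight through grooves, 9.4 mm wide, out to 24 mm radius, seen from above, centred at 0, 90, 180 and 270 degrees from the roll's x axis. Origin: centre of the underside; z up its axis. Both faces are alike. Grip it across its outside.
- roll_center (a point): Middle of the roll: on its axis, 18 mm above the underside.
- unwinder: Steel tape unwinder screwed to the table: foot plate 170 x 110 x 14 mm (its far part carries a block 48 mm high) and a 24 mm thick slanted neck that carries flange and spindle. Origin: on the table under the foot, z up, front (-x) towards the robot; the flange's centre is 12 mm in front of the origin, 125 mm above the table.
- spindle: Fixed polished aluminium spindle, 26.4 mm diameter, 50 mm long, the last 10 mm tapering to 14 mm, on a dark flange of 28 mm radius, 12 mm thick. Origin: centre of the flange's top face, at the spindle's foot; z: along the spindle to its tip, which leans 30 degrees from vertical towards the unwinder's front; y: horizontal. Home: the roll's underside rests on the flange.
- lug_tops (a point): On the spindle's axis, 9 mm above the flange, level with the tops of two round steel drive lugs that stand through the flange on opposite sides (centres at 16.6 mm radius, 6 mm thick). Which way they are turned round the spindle varies and is not measured; they do not turn. They sink together on a spring: 13 N to start, 0.5 N more per mm, flush after 9 mm (17.5 N).
- spindle_tip (a point): Tip of the spindle, 50 mm from the flange. Unless the lugs are in grooves they lift a released roll 9 mm off the flange. Within 90 degrees of turning under a push of about 14 N they snap up into two grooves and the push against the hand vanishes; the roll can then be nudged down home (a few N; a loose grip lets it settle). They have about 6 degrees of play either way; turning on jams them hard against the groove sides.
- big_roll: Bystander: large cardboard-coloured tape roll with a plain bore, 100 mm diameter, 48 mm tall, loose. Origin: centre of the underside.
- glue_pot: Bystander: white lidded pot, 68 mm diameter, 60 mm tall, loose. Origin: centre of the underside.
- spray_can: Bystander: grey can, 54 mm diameter, 170 mm tall, loose. Origin: centre of the underside.
- glue_stick: Bystander: upright black glue stick, 26 mm diameter, 85 mm tall, loose. Origin: centre of the underside.
- scissors: Bystander: scissors lying flat, about 185 mm long, blades along +x. Origin: near the pivot, on the table.
There are look-alikes about, which are no part of the job. Of the things that look like the roll, the middle-sized one is meant.

How it is judged:
By the outcome, as a careful person would: the job done as asked, in the order asked, and still so for the second after the job is handed in, with the robot touching nothing.
It also fails if it takes over 67 s, if anything falls off the work surface, if the arm or the gripper's body presses on something with over 40 N, if the wrist force passes 120 N, or if a joint passes its speed limit or range.

### The arm

A 6-joint arm with a two-finger parallel gripper is mounted at the origin on the work surface. World frame = base frame: x ahead of the robot, y to its left, z up, the work surface at z = 0. Lengths are in m, angles in rad, forces in N, time in s.
With the tool pointing down it reaches from about 0.25 to 0.775 m from the base axis. Payload 4 kg.
Tool frame: the origin (TCP) lies between the finger pads; the fingertips stand 14 mm ahead of it and the grasp point (between the pads) lies 5 mm behind it; z points along the fingers, y is the line along which they close (so a half turn about z gives the same grasp; the last joint's range is limited). The gripper opens to 94 mm and grips with 3 to 60 N. Pads are 16 mm wide; open, the fingers measure 119 mm over their backs; the gripper's body (75 mm by 177 mm) begins 78 mm behind the grasp point.
Start: joints at [-1.277, 0.087, 1.371, -0, 1.684, -0.103], TCP at [0.213, -0.507, 0.22] pointing down, gripper open.
Joint ranges: [-3.1, 3.1], [-0.76, 2.03], [0.27, 2.55], [-1.08, 4.22], [0.17, 2.65], [-2.57, 2.57]. Speed limits (rad/s): [2.79, 2.79, 3.14, 3.14, 3.14, 3.14].

### API

Orientations are given as [roll, pitch, yaw] about the fixed x, y, z axes, in that order (R = Rz(yaw) Ry(pitch) Rx(roll)).
In Python, from bench import robot, snapshot gives the robot as it stands.
- The arm moves only by the tool carry_out, never from a script. Its argument "motion" is text: rows parted by semicolons, each of 4 numbers parted by spaces: the shift along the tool's x, y, z each as a share of 0.15 m, from -1 to 1, then the turn about the tool's z as a share of 180 degrees, from -1 to 1. A call has exactly 8 rows; each row is the pose to reach, as a shift and turn from the pose commanded when the call began, along the tool's axes at that moment, turning the shorter way round; what a row does not reach only later rows make up. A row lasts 1/10 s, in which the tool goes at most 50 mm and 8.59 degrees, less where a joint would pass 70% of its speed; a pose out of reach is approached as far as the arm can. A call with a number of a shift or a turn outside -1 to 1 is refused whole. A call with a gripper value outside its range is refused whole. "grip" is the opening, from -1 (shut) to 1 (fully open), set as the call begins (left out, the last holds). The fingers move at their own pace and stop on an object; the grip force is fixed at half the most. Time passes only in rows, so rows that repeat a pose let the fingers close, or fill a call up. It gives the time, the measured TCP pose, the force, the opening and the grip force at its end, in the units of the state.
- robot.get_obs(): the state, without advancing time (a new reading comes with each control period).
- snapshot(name): name is "scene" or "top" or "wrist"; returns a dict with "image" (480x640x3 uint8, red, green, blue), "fx", "fy", "cx", "cy" (pixels), "pose" (4x4, takes a point from camera to world coordinates); the wrist camera has in their place "hand_eye" (4x4, takes a point from camera to tool coordinates, whose origin is the TCP and whose axes are the flange's). Camera axes: x right, y up, looking along -z (the intrinsics and any distortion apply to the point x, -y, -z); pixel columns grow to the right and rows downward; lengths in m; the calibration is good to about 2 mm. A picture is of the moment at which its call begins: read the wrist's pose just before it. There is no depth.
- robot.close_job(): hands the job in; it is judged then, once.
The state is a dict: "time": time; "joint_positions": joint angles; "qvel": joint speeds; "joint_torque": joint torques, N m; "tool_pos": TCP position; "ee_rot": TCP orientation; "wrist_force": force on the tool from outside, world axes, zero at the start; "wrist_torque": the same for the moment, N m; "width": finger opening in m; "finger_force": force on a finger pad.
Only numpy, scipy, OpenCV 4.12 (cv2) and the standard library are available. Lean on these libraries where they do the work, as an engineer would, in place of code of your own. Each camera call takes 0.05 s, during which the arm holds its last target. There are 200 camera calls.

## Working session

There is one attempt and no reset: what is moved stays moved. The work goes in short steps, Python scripts to look and compute and a tool call to move; the robot and the scene stay as the last step left them, time stands still between calls to the robot, and variables do not carry over. Pictures are saved under pics/ and viewed, at most 10 in all, crops included, and the job is handed in when it is done.

Besides the shell and the picture viewer there is one more tool, called after "Emit:" by a JSON object that holds its "method" and its "body", one argument or row to a line. carry_out: Moves the arm, as the interface text tells. Shift numbers are shares of 0.15 m and turn numbers shares of 180 degrees, none past 1 either way. Its arguments: {"type":"object","properties":{"motion":{"type":"string"},"grip":{"type":"number"}},"required":["motion"]}

```bash
ls; mkdir -p pics; python3 - <<'E'
from bench import robot, snapshot
import cv2, numpy as np
o=robot.get_obs(); print({k:np.round(v,3).tolist() for k,v in o.items()})
for n in ["scene","top"]:
    s=snapshot(n); cv2.imwrite(f"pics/{n}0.png",s["image"][:,:,::-1]); print(n,[s[k] for k in("fx","fy","cx","cy")],np.round(s["pose"],4).tolist(),s.keys())
s=snapshot("wrist"); print(np.round(s["hand_eye"],4).tolist(),[s[k] for k in("fx","fy","cx","cy")])
E
```

```text
pics
{'time': 0.0, 'joint_positions': [-1.277, 0.088, 1.372, -0.0, 1.684, -0.103], 'qvel': [-0.0, -0.001, -0.001, 0.001, -0.0, 0.001], 'joint_torque': [0.002, -34.018, -30.242, 0.072, 0.033, -0.0], 'tool_pos': [0.212, -0.507, 0.218], 'ee_rot': [-3.139, -0.0, 0.397], 'wrist_force': [0.128, 0.435, 0.112], 'wrist_torque': [-0.027, -0.015, -0.002], 'finger_force': 0.0, 'width': 0.094}
scene [528.673514157642, 528.673514157642, 316.8474206076863, 239.37295156198556] [[-0.3718, -0.7003, 0.6094, 1.1427], [0.9283, -0.2817, 0.2426, 0.2462], [0.0017, 0.6559, 0.7549, 0.8699], [0.0, 0.0, 0.0, 1.0]] dict_keys(['image', 'fx', 'fy', 'cx', 'cy', 'pose'])
top [561.9657002329657, 561.9657002329657, 319.1996584671261, 236.51890849768506] [[-0.0081, 0.9896, -0.1438, 0.3801], [-0.9999, -0.0072, 0.007, 0.0022], [0.0059, 0.1438, 0.9896, 1.1274], [0.0, 0.0, 0.0, 1.0]] dict_keys(['image', 'fx', 'fy', 'cx', 'cy', 'pose'])
[[-0.0014, 0.9677, 0.2522, 0.0731], [1.0, 0.0014, 0.0001, -0.0005], [-0.0002, 0.2522, -0.9677, -0.1651], [0.0, 0.0, 0.0, 1.0]] [413.2861264710104, 413.2861264710104, 320.2330927310916, 234.2784030547589]
```

View pics/top0.png

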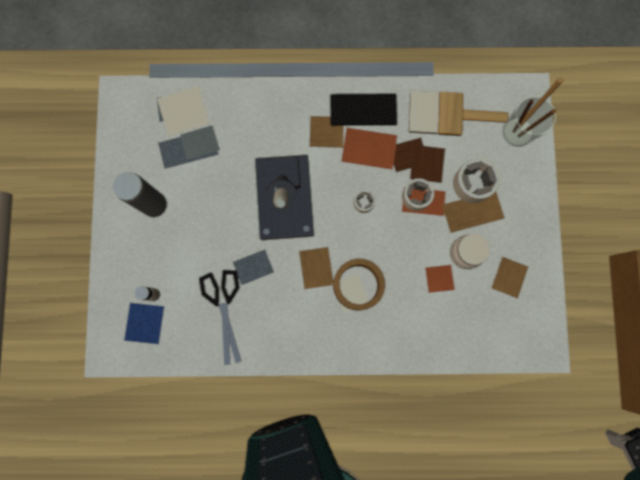

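View pics/scene0.png

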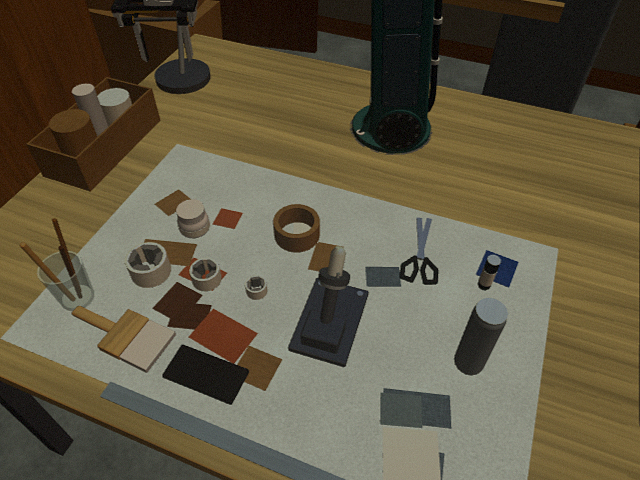

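The top view shows the three ring look-alikes at (364,201) small, (419,194) middle and (477,180) large. The unwinder is at (285,197) with its tip near (279,190). In the scene view the middle roll is at (206,273) and the spindle tip at (338,248).

```bash
cat > h.py <<'E'
import numpy as np, cv2
from bench import robot, snapshot
from scipy.spatial.transform import Rotation as R
def tcp(o):
    T=np.eye(4); T[:3,:3]=R.from_euler('xyz',o["ee_rot"]).as_matrix(); T[:3,3]=o["tool_pos"]; return T
def pose(s): return s["pose"] if "pose" in s else s["T"]@s["hand_eye"]
def wrist():
    T=tcp(robot.get_obs()); s=snapshot("wrist"); s["T"]=T; return s
def ray(s,u,v):
    P=pose(s); d=P[:3,:3]@np.array([(u-s["cx"])/s["fx"],-(v-s["cy"])/s["fy"],-1]); return P[:3,3],d/np.linalg.norm(d)
def plane(s,u,v,z):
    c,d=ray(s,u,v); return c+d*(z-c[2])/d[2]
def tri(*rs):
    A=sum(np.eye(3)-np.outer(d,d) for c,d in rs); b=sum((np.eye(3)-np.outer(d,d))@c for c,d in rs)
    p=np.linalg.solve(A,b); return p,[np.linalg.norm(np.cross(p-c,d)) for c,d in rs]
def proj(s,p):
    P=pose(s); q=P[:3,:3].T@(np.array(p)-P[:3,3]); return s["cx"]-s["fx"]*q[0]/q[2], s["cy"]+s["fy"]*q[1]/q[2]
E
python3 - <<'E'
from h import *
t=snapshot("top"); s=snapshot("scene")
a=cv2.resize(t["image"][140:250,240:340],None,fx=4,fy=4,interpolation=2)[:440]
b=cv2.resize(s["image"][230:370,280:380],None,fx=4,fy=4,interpolation=2)
c=np.zeros((560,800,3),np.uint8); c[:440,:400]=a; c[:,400:]=b; cv2.imwrite("pics/crop.png",c[:,:,::-1])
g=cv2.cvtColor(t["image"],6); m=(cv2.GaussianBlur(g,(3,3),0)<75).astype(np.uint8); n,l,st,ce=cv2.connectedComponentsWithStats(m)
k=l[170,270]; print(st[k]); box=cv2.boxPoints(cv2.minAreaRect(np.argwhere(l==k)[:,::-1].astype(np.float32))); print(box)
for p in box: print(plane(t,*p,0.014).round(3))
print("roll",plane(t,419,191,.036),plane(s,206,267,.036))
for w in(364,201),(419,194),(477,180):print(plane(t,*w,.03).round(3))
E
```

```text
[ 256  156   57   84 3885]
[[254.69545 158.73604]
 [306.85785 155.01015]
 [312.60406 235.45683]
 [260.44165 239.18272]]
[0.703 0.125 0.014]
[0.711 0.018 0.014]
[0.544 0.008 0.014]
[0.537 0.112 0.014]
roll [ 0.62870505 -0.20466103  0.036     ] [ 0.62008332 -0.20011485  0.036     ]
[ 0.61  -0.095  0.03 ]
[ 0.624 -0.206  0.03 ]
[ 0.652 -0.323  0.03 ]
```

View pics/crop.png

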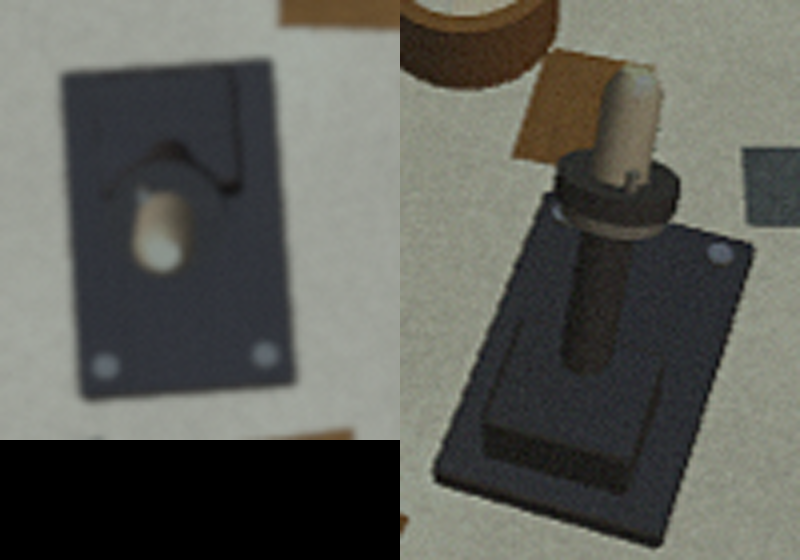

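Crop: the tip disc is at top (281,203) and scene (339,248), and a lug is visible at scene (338,275). The interface has no tilt command but the spindle leans 30°. I'll test how the arm behaves at the edge of its reach.

Emit:
{"method": "carry_out", "body": {
  "motion": "0 0 -0.3 0;0 0 -0.6 0;0 0 -1 0;0 0 -1 0;0 0 -1 0;0 0 -1 0;0 0 -1 0;0 0 -1 0",
  "grip": 1
}}

```text
time: 1.05
tool_pos: [0.2124, -0.5068, 0.367]
ee_rot: [-3.137, -0.0, 0.397]
wrist_force: [0.5, -0.5, 0.4]
width: 0.0935
finger_force: 0.0
```

```bash
python3 - <<'E'
from h import *
t=snapshot("top"); s=snapshot("scene")
print("tip",tri(ray(t,281.2,203),ray(s,339,248)))
b=np.array([[.703,.125],[.711,.018],[.544,.008],[.537,.112]]); c=b.mean(0); d=(b[0]+b[1]-b[2]-b[3]); yaw=np.arctan2(d[1],d[0]); print(c,yaw)
Rz=R.from_euler('z',yaw).as_matrix()
for n,p in dict(fl=[-.012,0,.125],tip=[-.037,0,.1683]).items():
    w=Rz@p+[*c,0]; print(n,w.round(4),np.round(proj(t,w),1),np.round(proj(s,w),1))
print(robot.get_obs()["joint_positions"])
E
```

```text
tip (array([0.578994  , 0.06215131, 0.16613162]), [np.float64(0.0010273133772014222), np.float64(0.0010273133772013782)])
[0.62375 0.06575] 0.0689595502096769
fl [0.6118 0.0649 0.125 ] [280.5 190.1] [332.7 276.7]
tip [0.5868 0.0632 0.1683] [280.  198.5] [337.4 250.6]
[-1.27709228e+00  1.09220609e-01  1.05404822e+00 -1.06080112e-06
  1.98112340e+00 -1.03102498e-01]
```

Emit:
{"method": "carry_out", "body": {
  "motion": "0 0 -0.3 0;0 0 -0.6 0;0 0 -1 0;0 0 -1 0;0 0 -1 0;0 0 -1 0;0 0 -1 0;0 0 -1 0"
}}

```text
time: 1.95
tool_pos: [0.2126, -0.5073, 0.5175]
ee_rot: [-3.138, -0.0, 0.397]
wrist_force: [-0.5, 0.0, -0.0]
width: 0.0939
finger_force: 0.0
```

Emit:
{"method": "carry_out", "body": {
  "motion": "0 0 -0.3 0;0 0 -0.6 0;0 0 -1 0;0 0 -1 0;0 0 -1 0;0 0 -1 0;0 0 -1 0;0 0 -1 0"
}}

```text
time: 2.75
tool_pos: [0.1969, -0.47, 0.6037]
ee_rot: [3.118, -0.0, 0.397]
wrist_force: [0.1, 0.4, 0.9]
width: 0.0941
finger_force: 0.0
```

```bash
python3 - <<'E'
from h import *
print(robot.get_obs()["joint_positions"].round(3))
E
```

```text
[-1.287  0.311  0.277  0.005  2.53  -0.109]
```

Emit:
{"method": "carry_out", "body": {
  "motion": "0 1 0 0;0 1 0 0;0 1 0 0;0 1 0 0;0 1 0 0;0 1 0 0;0 1 0 0;0 1 0 0"
}}

```text
time: 3.55
tool_pos: [0.2339, -0.5582, 0.5445]
ee_rot: [3.082, 0.0, 0.397]
wrist_force: [-1.0, -0.2, 0.6]
width: 0.094
finger_force: 0.0
```

```bash
python3 - <<'E'
from h import *
print(robot.get_obs()["joint_positions"].round(3))
E
```

```text
[-1.271  0.423  0.274  0.008  2.385 -0.091]
```

Emit:
{"method": "carry_out", "body": {
  "motion": "0 0 1 0;0 0 1 0;0 0 1 0;0 0 1 0;0 0 1 0;0 0 1 0;0 0 1 0;0 0 1 0"
}}

```text
time: 4.35
tool_pos: [0.2379, -0.568, 0.3982]
ee_rot: [3.076, 0.001, 0.397]
wrist_force: [0.5, 0.1, -0.1]
width: 0.0941
finger_force: 0.0
```

```bash
python3 - <<'E'
from h import *
print(robot.get_obs()["joint_positions"].round(3))
E
```

```text
[-1.269  0.229  0.856  0.006  1.991 -0.093]
```

Tilt can be built up at the edge of the reach, and it persists (now 0.066 rad). This one leans in the wrong heading for the spindle, so I'll undo it at the inner reach limit.

Emit:
{"method": "carry_out", "body": {
  "motion": "0 -0.3 0.2 0;0 -0.6 0.4 0;0 -1 0.6 0;0 -1 0.6 0;0 -1 0.6 0;0 -1 0.6 0;0 -1 0.6 0;0 -1 0.6 0"
}}

```text
time: 5.15
tool_pos: [0.1821, -0.435, 0.2963]
ee_rot: [3.082, 0.0, 0.397]
wrist_force: [0.5, 1.1, 0.8]
width: 0.0937
finger_force: 0.0
```

Emit:
{"method": "carry_out", "body": {
  "motion": "0 -0.3 0 0;0 -0.6 0 0;0 -1 0 0;0 -1 0 0;0 -1 0 0;0 -1 0 0;0 -1 0 0;0 -1 0 0"
}}

```text
time: 5.95
tool_pos: [0.124, -0.2963, 0.286]
ee_rot: [3.086, -0.0, 0.397]
wrist_force: [0.0, 0.5, -0.4]
width: 0.094
finger_force: 0.0
```

Emit:
{"method": "carry_out", "body": {
  "motion": "0 -0.3 0 0;0 -0.6 0 0;0 -1 0 0;0 -1 0 0;0 -1 0 0;0 -1 0 0;0 -1 0 0;0 -1 0 0"
}}

```text
time: 6.75
tool_pos: [0.0774, -0.1846, 0.286]
ee_rot: [3.112, -0.0, 0.397]
wrist_force: [-0.6, -1.4, 0.4]
width: 0.0936
finger_force: 0.0
```

```bash
python3 - <<'E'
from h import *
print(robot.get_obs()["joint_positions"].round(3))
E
```

```text
[-1.476 -0.755  1.843  0.01   2.026 -0.298]
```

Emit:
{"method": "carry_out", "body": {
  "motion": "0 -0.6 0 0;0 -0.6 0 0;0 -0.6 0 0;0 -0.6 0 0;0 -0.6 0 0;0 -0.6 0 0;0 -0.6 0 0;0 -0.6 0 0"
}}

```text
time: 7.55
tool_pos: [0.0692, -0.1652, 0.3055]
ee_rot: [-3.127, -0.0, 0.397]
wrist_force: [-0.2, 0.5, 1.0]
width: 0.0942
finger_force: 0.0
```

Emit:
{"method": "carry_out", "body": {
  "motion": "0.3 0.15 0 -0.04;0.6 0.3 0 -0.09;1 0.5 0 -0.14;1 0.5 0 -0.19;1 0.5 0 -0.24;1 0.5 0 -0.275;1 0.5 0 -0.275;1 0.5 0 -0.275"
}}

```text
time: 8.35
tool_pos: [0.2367, -0.1764, 0.3044]
ee_rot: [-3.132, -0.011, 1.261]
wrist_force: [0.6, -0.5, -0.4]
width: 0.0935
finger_force: 0.0
```

Emit:
{"method": "carry_out", "body": {
  "motion": "0.08 0.3 0 0;0.15 0.6 0 0;0.25 1 0.1 0;0.25 1 0.1 0;0.25 1 0.1 0;0.25 1 0.1 0;0.25 1 0.1 0;0.25 1 0.1 0"
}}

```text
time: 9.15
tool_pos: [0.3899, -0.1865, 0.2898]
ee_rot: [-3.134, -0.01, 1.259]
wrist_force: [0.2, -0.4, -0.4]
width: 0.0938
finger_force: 0.0
```

Emit:
{"method": "carry_out", "body": {
  "motion": "0.08 0.3 0 0;0.15 0.6 0 0;0.25 1 0.2 0;0.25 1 0.2 0;0.25 1 0.2 0;0.25 1 0.2 0;0.25 1 0.2 0;0.25 1 0.2 0"
}}

```text
time: 9.95
tool_pos: [0.5442, -0.1962, 0.2597]
ee_rot: [-3.135, -0.01, 1.26]
wrist_force: [0.2, 1.0, -0.8]
width: 0.0941
finger_force: 0.0
```

```bash
python3 - <<'E'
from h import *
s=wrist(); cv2.imwrite("pics/w1.png",s["image"][:,:,::-1])
o=robot.get_obs(); print(o["joint_positions"].round(3), o["tool_pos"],o["ee_rot"])
print(proj(s,[.625,-.204,.036]))
E
```

```text
[-0.45   0.153  1.22   0.01   1.777 -0.137] [ 0.54428022 -0.19618555  0.25943967] [-3.13496573 -0.0105702   1.25993916]
(np.float64(406.081541429603), np.float64(190.3066888795325))
```

View pics/w1.png

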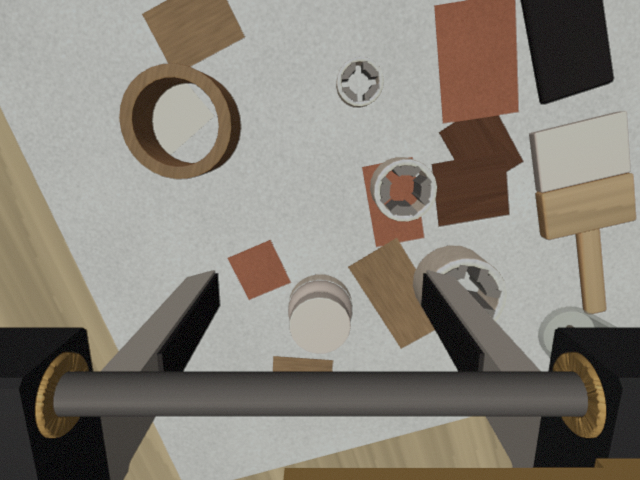

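The middle roll's top face is at (406,190) in the wrist view, which matches the estimate (0.625, -0.204). I'll go down to grasp it.

Emit:
{"method": "carry_out", "body": {
  "motion": "0.05 0.27 0 0;0.1 0.54 0 0;0.1 0.54 0.25 0;0.1 0.54 0.5 0;0.1 0.54 0.75 0;0.1 0.54 0.95 0;0.1 0.54 0.95 0;0.1 0.54 0.95 0"
}}

```text
time: 10.8
tool_pos: [0.6256, -0.2046, 0.1155]
ee_rot: [-3.132, -0.011, 1.26]
wrist_force: [0.7, 0.5, 0.4]
width: 0.0942
finger_force: 0.0
```

```bash
python3 - <<'E'
from h import *
s=wrist(); cv2.imwrite("pics/w2.png",s["image"][:,:,::-1])
o=robot.get_obs(); print(o["tool_pos"],o["ee_rot"]); print(proj(s,[.625,-.204,.036]))
T=np.linalg.inv(s["T"]); print(T@[.625,-.204,.025,1])
E
```

```text
[ 0.62661737 -0.20501835  0.11719215] [-3.13587079 -0.01067203  1.26043455]
(np.float64(320.67409593624166), np.float64(250.2043663158077))
[-6.22172516e-04  3.01705016e-05  9.04545454e-02  1.00000000e+00]
```

View pics/w2.png

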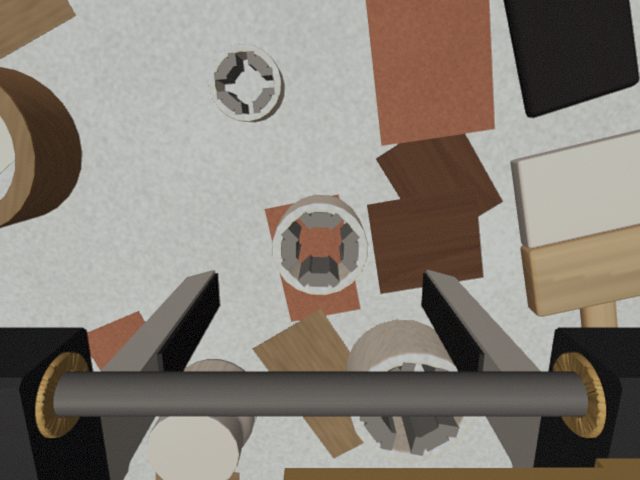

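The roll's top face is at (320,249), centred between the fingers, and its grooves lie on the image diagonals. I'll descend and grip.

Emit:
{"method": "carry_out", "body": {
  "motion": "0 0 0.15 0;0 0 0.3 0;0 0 0.45 0;0 0 0.55 0;0 0 0.6 0;0 0 0.6 0;0 0 0.6 0;0 0 0.6 0"
}}

```text
time: 11.65
tool_pos: [0.6263, -0.2037, 0.0264]
ee_rot: [-3.135, -0.011, 1.261]
wrist_force: [1.1, -0.5, 0.3]
width: 0.0938
finger_force: 0.0
```

Emit:
{"method": "carry_out", "body": {
  "motion": "0 0 0 0;0 0 0 0;0 0 0 0;0 0 0 0;0 0 0 0;0 0 0 0;0 0 0 0;0 0 0 0",
  "grip": -1
}}

```text
time: 12.45
tool_pos: [0.6252, -0.2032, 0.0246]
ee_rot: [-3.132, -0.011, 1.261]
wrist_force: [-0.6, -0.3, 0.8]
width: 0.0596
finger_force: 30.0
```

Emit:
{"method": "carry_out", "body": {
  "motion": "0 0 -0.2 0;0 0 -0.5 0;0.1 0 -0.8 0;0.35 0.1 -1 0;0.6 0.15 -1 0;0.9 0.16 -1 0;0.9 0.16 -1 0;0.9 0.16 -1 0"
}}

```text
time: 13.25
tool_pos: [0.6901, -0.0828, 0.1746]
ee_rot: [-3.13, -0.01, 1.263]
wrist_force: [-0.2, -0.9, -2.2]
width: 0.0599
finger_force: 30.0
```

Emit:
{"method": "carry_out", "body": {
  "motion": "0.2 0.05 -0.3 -0.04;0.5 0.1 -0.6 -0.08;0.8 0.16 -0.8 -0.12;1 0.16 -0.8 -0.12;1 0.16 -0.8 -0.12;1 0.16 -0.8 -0.12;1 0.16 -0.8 -0.12;1 0.16 -0.8 -0.12"
}}

```text
time: 14.05
tool_pos: [0.7589, 0.0476, 0.2963]
ee_rot: [-3.135, -0.013, 1.635]
wrist_force: [-0.5, -0.5, -1.7]
width: 0.0599
finger_force: 30.0
```

```bash
python3 - <<'E'
from h import *
o=robot.get_obs(); print(o["tool_pos"],o["ee_rot"],o["joint_positions"].round(3),o["width"])
E
```

```text
[0.75891018 0.04757364 0.29632708] [-3.134849   -0.01343246  1.63477265] [-0.018  0.63   0.51   0.014  2.01  -0.076] 0.05993253938899043
```

Emit:
{"method": "carry_out", "body": {
  "motion": "0 0.3 0 0;0 0.6 0 0;0 1 0 0;0 1 0 0;0 1 0 0;0 1 0 0;0 1 0 0;0 1 0 0"
}}

```text
time: 14.85
tool_pos: [0.834, 0.0555, 0.2588]
ee_rot: [3.102, -0.014, 1.638]
wrist_force: [-0.1, 0.2, -2.2]
width: 0.0603
finger_force: 30.0
```

```bash
python3 - <<'E'
from h import *
o=robot.get_obs(); print(tcp(o)[:3,2],o["joint_positions"].round(3),o["width"])
E
```

```text
[ 0.0386949   0.01614075 -0.9991207 ] [-0.008  0.824  0.274  0.018  2.004 -0.067] 0.06029641564634115
```

Emit:
{"method": "carry_out", "body": {
  "motion": "0 1 -0.6 0;0 1 -0.6 0;0 1 -0.6 0;0 1 -0.6 0;0 1 -0.6 0;0 1 -0.6 0;0 1 -0.6 0;0 1 -0.6 0"
}}

```text
time: 15.65
tool_pos: [0.8401, 0.0554, 0.272]
ee_rot: [3.063, -0.014, 1.638]
wrist_force: [-0.1, 0.6, -0.9]
width: 0.0597
finger_force: 30.0
```

```bash
python3 - <<'E'
from h import *
o=robot.get_obs(); print(tcp(o)[:3,2],o["joint_positions"].round(3),o["width"])
E
```

```text
[ 0.07724113  0.01898813 -0.99683161] [-0.009  0.809  0.275  0.021  1.981 -0.066] 0.0597441490575542
```

Emit:
{"method": "carry_out", "body": {
  "motion": "0 1 -1 0;0 1 -1 0;0 1 -1 0;0 1 -1 0;0 1 -1 0;0 1 -1 0;0 1 -1 0;0 1 -1 0"
}}

```text
time: 16.45
tool_pos: [0.8221, 0.0533, 0.3266]
ee_rot: [3.022, -0.014, 1.638]
wrist_force: [0.7, 0.1, -3.2]
width: 0.0598
finger_force: 30.0
```

Emit:
{"method": "carry_out", "body": {
  "motion": "0 1 -0.2 0;0 1 -0.2 0;0 1 -0.2 0;0 1 -0.2 0;0 1 -0.2 0;0 1 -0.2 0;0 1 -0.2 0;0 1 -0.2 0"
}}

```text
time: 17.25
tool_pos: [0.8513, 0.0555, 0.3054]
ee_rot: [2.978, -0.014, 1.638]
wrist_force: [-0.6, 0.7, -1.6]
width: 0.0602
finger_force: 30.0
```

```bash
python3 - <<'E'
from h import *
o=robot.get_obs(); print(tcp(o)[:3,2],o["joint_positions"].round(3),o["width"])
E
```

```text
[ 0.16194228  0.02448409 -0.98649644] [-0.012  0.772  0.274  0.028  1.933 -0.065] 0.06018386032051619
```

Emit:
{"method": "carry_out", "body": {
  "motion": "0 1 -0.5 0;0 1 -0.5 0;0 1 -0.5 0;0 1 -0.5 0;0 1 -0.5 0;0 1 -0.5 0;0 1 -0.5 0;0 1 -0.5 0"
}}

```text
time: 18.05
tool_pos: [0.8575, 0.0556, 0.3206]
ee_rot: [2.935, -0.014, 1.638]
wrist_force: [0.5, -0.0, -2.0]
width: 0.0599
finger_force: 30.0
```

Emit:
{"method": "carry_out", "body": {
  "motion": "0 1 -0.5 0;0 1 -0.5 0;0 1 -0.5 0;0 1 -0.5 0;0 1 -0.5 0;0 1 -0.5 0;0 1 -0.5 0;0 1 -0.5 0"
}}

```text
time: 18.85
tool_pos: [0.8615, 0.0556, 0.34]
ee_rot: [2.892, -0.014, 1.638]
wrist_force: [0.5, -0.6, -1.6]
width: 0.0599
finger_force: 30.0
```

Emit:
{"method": "carry_out", "body": {
  "motion": "0 1 -0.5 0;0 1 -0.5 0;0 1 -0.5 0;0 1 -0.5 0;0 1 -0.5 0;0 1 -0.5 0;0 1 -0.5 0;0 1 -0.5 0"
}}

```text
time: 19.65
tool_pos: [0.8634, 0.0553, 0.3623]
ee_rot: [2.848, -0.014, 1.638]
wrist_force: [-1.0, 0.0, -1.8]
width: 0.0595
finger_force: 30.0
```

Emit:
{"method": "carry_out", "body": {
  "motion": "0 1 -0.5 0;0 1 -0.5 0;0 1 -0.5 0;0 1 -0.5 0;0 1 -0.5 0;0 1 -0.5 0;0 1 -0.5 0;0 1 -0.5 0"
}}

```text
time: 20.45
tool_pos: [0.8633, 0.0549, 0.387]
ee_rot: [2.803, -0.014, 1.638]
wrist_force: [0.1, -0.8, -2.0]
width: 0.0603
finger_force: 30.0
```

```bash
python3 - <<'E'
from h import *
o=robot.get_obs(); print(tcp(o)[:3,2],o["joint_positions"].round(3),o["width"])
E
```

```text
[ 0.33017314  0.0353556  -0.94325801] [-0.018  0.685  0.275  0.043  1.845 -0.064] 0.06025282796222696
```

Emit:
{"method": "carry_out", "body": {
  "motion": "0 1 -0.2 0;0 1 -0.2 0;0 1 -0.2 0;0 1 -0.2 0;0 1 -0.2 0;0 1 -0.2 0;0 1 -0.2 0;0 1 -0.2 0"
}}

```text
time: 21.25
tool_pos: [0.8827, 0.0562, 0.3854]
ee_rot: [2.758, -0.014, 1.638]
wrist_force: [-0.5, 0.5, -1.3]
width: 0.06
finger_force: 30.0
```

Emit:
{"method": "carry_out", "body": {
  "motion": "0 1 -0.2 0;0 1 -0.2 0;0 1 -0.2 0;0 1 -0.2 0;0 1 -0.2 0;0 1 -0.2 0;0 1 -0.2 0;0 1 -0.2 0"
}}

```text
time: 22.05
tool_pos: [0.8983, 0.0572, 0.3891]
ee_rot: [2.712, -0.014, 1.638]
wrist_force: [-0.2, 0.6, -2.8]
width: 0.06
finger_force: 30.0
```

Emit:
{"method": "carry_out", "body": {
  "motion": "0 1 -0.2 0;0 1 -0.2 0;0 1 -0.2 0;0 1 -0.2 0;0 1 -0.2 0;0 1 -0.2 0;0 1 -0.2 0;0 1 -0.2 0"
}}

```text
time: 22.85
tool_pos: [0.9104, 0.0578, 0.3982]
ee_rot: [2.667, -0.014, 1.638]
wrist_force: [0.3, 0.5, -2.0]
width: 0.0602
finger_force: 30.0
```

Emit:
{"method": "carry_out", "body": {
  "motion": "0 1 -0.2 0;0 1 -0.2 0;0 1 -0.2 0;0 1 -0.2 0;0 1 -0.2 0;0 1 -0.2 0;0 1 -0.2 0;0 1 -0.2 0"
}}

```text
time: 23.65
tool_pos: [0.9193, 0.0582, 0.412]
ee_rot: [2.621, -0.014, 1.638]
wrist_force: [0.6, -0.3, -2.7]
width: 0.0599
finger_force: 30.0
```

```bash
python3 - <<'E'
from h import *
o=robot.get_obs(); T=tcp(o); print(T.round(4).tolist(),o["joint_positions"].round(3),o["width"])
a=np.array([-.5*np.cos(.069),-.5*np.sin(.069),.866]); tip=np.array([.58,.0625,.167]); 
print("ang",np.degrees(np.arccos(-a@T[:3,2])))
for h in(.09,): # underside height h above flange; TCP .0245 above underside
    p=tip+a*(h-.05+.0245); print(p.round(4),(T[:3,:3].T@(p-T[:3,3])/.15).round(3))
E
```

```text
[[-0.0669, 0.866, 0.4955, 0.9193], [0.9977, 0.0511, 0.0454, 0.0582], [0.014, 0.4973, -0.8674, 0.412], [0.0, 0.0, 0.0, 1.0]] [-0.018  0.686  0.275  0.055  1.663 -0.062] 0.0598599652678891
ang 0.7610012335502564
[0.5478 0.0603 0.2229] [ 0.162 -2.771 -0.133]
```

Emit:
{"method": "carry_out", "body": {
  "motion": "0 -0.3 0 0;0 -0.6 0 0;0 -1 -0.1 0;0 -1 -0.1 0;0 -1 -0.1 0;0 -1 -0.1 0;0 -1 -0.1 0;0 -1 -0.1 0"
}}

```text
time: 24.45
tool_pos: [0.7836, 0.0498, 0.3524]
ee_rot: [2.618, -0.014, 1.638]
wrist_force: [-0.4, -0.3, -1.7]
width: 0.0604
finger_force: 30.0
```

Emit:
{"method": "carry_out", "body": {
  "motion": "0 -0.3 0 0;0 -0.6 0 0;0 -1 -0.1 0;0 -1 -0.1 0;0 -1 -0.1 0;0 -1 -0.1 0;0 -1 -0.1 0;0 -1 -0.1 0"
}}

```text
time: 25.25
tool_pos: [0.6463, 0.0415, 0.2901]
ee_rot: [2.619, -0.014, 1.638]
wrist_force: [0.2, 0.1, -1.4]
width: 0.0601
finger_force: 30.0
```

```bash
python3 - <<'E'
from h import *
s=wrist(); cv2.imwrite("pics/w3.png",s["image"][:,:,::-1]); np.save("T3.npy",s["T"])
o=robot.get_obs(); T=tcp(o); print(T.round(4).tolist(),o["joint_positions"].round(3),o["width"])
print(proj(s,[.58,.0625,.167]),proj(s,[.605,.064,.1237]))
E
```

```text
[[-0.0669, 0.8654, 0.4967, 0.646], [0.9977, 0.0511, 0.0454, 0.0415], [0.0139, 0.4985, -0.8668, 0.2897], [0.0, 0.0, 0.0, 1.0]] [-0.064 -0.074  1.483  0.082  1.217 -0.135] 0.05964048527805586
(np.float64(121.72213513860478), np.float64(213.33962205927318)) (np.float64(154.78904045197913), np.float64(200.05677260772572))
```

View pics/w3.png

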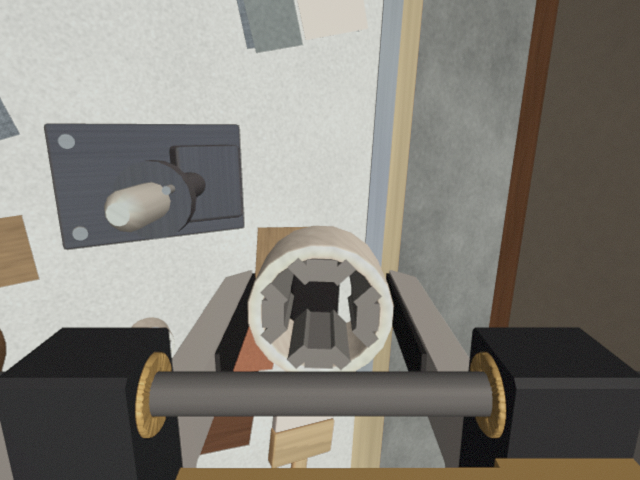

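The wrist view shows the tip disc at (119,213), 2 px from the prediction. One lug is at (170,188) on the upper right of the spindle, and the gripped roll's grooves lie on the diagonals around (320,307).

```bash
cat >> h.py <<'E'
YAW=.069; AX=np.array([-.5*np.cos(YAW),-.5*np.sin(YAW),.8660])
E
python3 - <<'E'
from h import *
t=snapshot("top"); s=snapshot("scene"); w=wrist()
tip,e=tri(ray(t,281.2,203),ray(s,339,248),ray(w,119,213)); print("tip",tip,np.round(e,4))
fl=tip-.05*AX
T=w["T"]; zx=T[:3,:3]
for th in range(0,91,15):
    d=np.cos(np.radians(th))*zx[:,1]+np.sin(np.radians(th))*zx[:,0]; d-=AX*(AX@d)
    print(th,np.round(proj(w,fl+.0166*d+.009*AX),1),np.round(proj(s,fl+.0166*d+.009*AX),1))
for h in(.065,.0,.009): print(h,(zx.T@(tip+AX*(h-.05+.0245)-T[:3,3])/.15).round(3))
i=w["image"]; a=cv2.resize(i[150:250,90:220],None,fx=5,fy=5,interpolation=2); b=cv2.resize(i[210:390,230:410],None,fx=2.78,fy=2.78,interpolation=2)[:500,:]
print(a.shape,b.shape); c=cv2.resize(np.hstack([a,b]),(800,350)); cv2.imwrite("pics/c3.png",c[:,:,::-1])
E
```

```text
tip [0.57837671 0.06227924 0.16552556] [0.0015 0.0007 0.0009]
0 [172.8 202.1] [332.4 272.6]
15 [171.4 195.9] [334.8 273.1]
30 [168.5 190.1] [337.2 273.4]
45 [164.1 185.1] [339.5 273.3]
60 [158.7 181.2] [341.4 273. ]
75 [152.6 178.8] [342.8 272.4]
90 [146.2 177.9] [343.7 271.7]
0.065 [ 0.16  -0.791  0.236]
0.0 [ 0.155 -0.79   0.669]
0.009 [ 0.155 -0.79   0.609]
(500, 650, 3) (500, 500, 3)
```

View pics/c3.png

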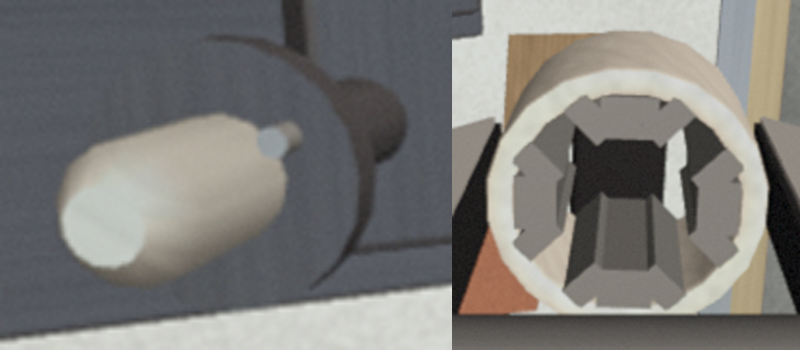

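The lug is about 30° from tool y towards x and the grooves are near 45°, so roughly +15° of turn is needed. I'll position above the tip, then slide on.

Emit:
{"method": "carry_out", "body": {
  "motion": "0.05 -0.25 0 0;0.1 -0.5 0 0;0.16 -0.79 0 0;0.16 -0.79 0.12 0;0.16 -0.79 0.23 0;0.16 -0.79 0.23 0;0.16 -0.79 0.23 0;0.16 -0.79 0.23 0"
}}

```text
time: 26.25
tool_pos: [0.5583, 0.0609, 0.2019]
ee_rot: [2.619, -0.014, 1.638]
wrist_force: [-0.2, 0.8, -1.6]
width: 0.06
finger_force: 30.0
```

```bash
cat > st.py <<'E'
from h import *
FL=np.array([.57838,.06228,.16553])-.05*AX
o=robot.get_obs(); T=tcp(o); d=T[:3,3]+.0245*T[:3,2]-FL
r=T[:3,:3].T
print("h(mm)",round(1e3*AX@d,1),"off tool xy(mm)",(1e3*r@(d-AX*(AX@d)))[:2].round(1),"F tool",(r@o["wrist_force"]).round(1),"M",(r@o["wrist_torque"]).round(2),"j",o["joint_positions"].round(2)[3:],o["width"].round(4),"ang",np.degrees(np.arccos(-AX@T[:3,2])).round(2))
E
python3 - <<'E'
exec(open("st.py").read())
t=snapshot("top"); s=snapshot("scene")
a=cv2.resize(t["image"][150:250,230:350],None,fx=3.3,fy=3.3,interpolation=2); b=cv2.resize(s["image"][190:310,280:400],None,fx=3.3,fy=3.3,interpolation=2)
c=np.zeros((400,800,3),np.uint8); c[:a.shape[0],:396]=a;c[:b.shape[0],400:796]=b; cv2.imwrite("pics/c4.png",c[:,:,::-1])
E
```

```text
Traceback (most recent call last):
AttributeError: 'float' object has no attribute 'round'
```

```bash
sed -i 's/o\["width"\].round(4)/round(o["width"],4)/' st.py; python3 st.py; python3 - <<'E'
from h import *
s=snapshot("scene"); t=snapshot("top")
a=cv2.resize(t["image"][150:250,230:350],None,fx=3.3,fy=3.3,interpolation=2); b=cv2.resize(s["image"][190:310,280:400],None,fx=3.3,fy=3.3,interpolation=2)
c=np.zeros((400,800,3),np.uint8); c[:a.shape[0],:396]=a;c[:b.shape[0],400:796]=b; cv2.imwrite("pics/c4.png",c[:,:,::-1])
E
```

```text
h(mm) 67.1 off tool xy(mm) [0.3 0.7] F tool [ 0.8 -1.   1.4] M [ 0.28 -0.03  0.  ] j [ 0.07  1.07 -0.11] 0.06 ang 0.73
```

View pics/c4.png

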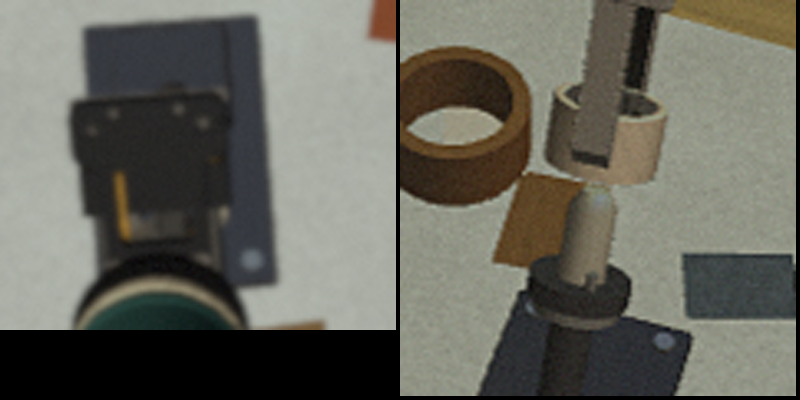

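The scene crop shows the roll just above the spindle tip and in line with it, with roll centre x≈603 and tip x≈598. I'll slide down.

Emit:
{"method": "carry_out", "body": {
  "motion": "0 0 0.03 0;0 0 0.06 0;0 0 0.09 0;0 0 0.12 0;0 0 0.15 0;0 0 0.18 0;0 0 0.2 0;0 0 0.2 0"
}}

```text
time: 27.15
tool_pos: [0.5726, 0.0624, 0.1739]
ee_rot: [2.621, -0.014, 1.638]
wrist_force: [-0.5, -0.2, -0.7]
width: 0.0602
finger_force: 30.0
```

```bash
python3 st.py
```

```text
h(mm) 35.7 off tool xy(mm) [ 0.8 -0.9] F tool [-0.2 -0.8  0.3] M [ 0.26 -0.01 -0.02] j [ 0.07  1.   -0.11] 0.0602 ang 0.77
```

Emit:
{"method": "carry_out", "body": {
  "motion": "0 0 0.02 0;0 0 0.04 0;0 0 0.06 0;0 0 0.08 0;0 0 0.1 0;0 0 0.12 0;0 0 0.14 0;0 0 0.14 0"
}}

```text
time: 27.95
tool_pos: [0.583, 0.0633, 0.1558]
ee_rot: [2.621, -0.014, 1.638]
wrist_force: [0.5, 0.1, -0.9]
width: 0.0593
finger_force: 30.0
```

```bash
python3 st.py
```

```text
h(mm) 14.7 off tool xy(mm) [ 1.  -0.8] F tool [0.1 0.  1.1] M [ 0.23 -0.02 -0.07] j [ 0.07  0.96 -0.11] 0.0593 ang 0.76
```

Emit:
{"method": "carry_out", "body": {
  "motion": "0 0 0.01 0;0 0 0.02 0;0 0 0.03 0;0 0 0.04 0;0 0 0.045 0;0 0 0.045 0;0 0 0.045 0;0 0 0.045 0"
}}

```text
time: 28.75
tool_pos: [0.5857, 0.0635, 0.152]
ee_rot: [2.621, -0.013, 1.638]
wrist_force: [-10.0, -0.7, 7.3]
width: 0.0599
finger_force: 30.0
```

```bash
python3 st.py
```

```text
h(mm) 10.1 off tool xy(mm) [ 1.  -0.5] F tool [  0.1  -5.  -11.3] M [ 1.11 -0.09  0.03] j [ 0.07  0.95 -0.11] 0.0599 ang 0.74
```

Emit:
{"method": "carry_out", "body": {
  "motion": "0 -0.003 0.003 0;0 -0.006 0.007 0;0 -0.006 0.01 0;0 -0.006 0.01 0;0 -0.006 0.01 0;0 -0.006 0.01 0;0 -0.006 0.01 0;0 -0.006 0.01 0"
}}

```text
time: 29.55
tool_pos: [0.5863, 0.0635, 0.1512]
ee_rot: [2.619, -0.013, 1.638]
wrist_force: [-9.5, -0.8, 8.1]
width: 0.0598
finger_force: 30.0
```

```bash
python3 st.py
```

```text
h(mm) 9.1 off tool xy(mm) [ 0.9 -0.3] F tool [ -0.1  -4.2 -11.7] M [ 0.92 -0.11  0.01] j [ 0.07  0.94 -0.11] 0.0598 ang 0.72
```

Emit:
{"method": "carry_out", "body": {
  "motion": "0 -0.005 0.007 0;0 -0.007 0.014 0.005;0 -0.007 0.014 0.01;0 -0.007 0.014 0.015;0 -0.007 0.014 0.02;0 -0.007 0.014 0.025;0 -0.007 0.014 0.03;0 -0.007 0.014 0.03"
}}

```text
time: 30.35
tool_pos: [0.5869, 0.0645, 0.1495]
ee_rot: [2.62, -0.062, 1.557]
wrist_force: [-9.1, 0.4, 9.8]
width: 0.0599
finger_force: 30.0
```

```bash
python3 st.py
```

```text
h(mm) 7.3 off tool xy(mm) [ 1.8 -0.7] F tool [  0.9  -3.  -13. ] M [ 0.61  0.37 -0.09] j [ 0.07  0.94 -0.01] 0.0599 ang 0.81
```

Emit:
{"method": "carry_out", "body": {
  "motion": "0 0 0 0.004;0 0 0 0.008;0 0 0 0.012;0 0 0 0.016;0 0 0 0.02;0 0 0 0.024;0 0 0 0.026;0 0 0 0.026"
}}

```text
time: 31.15
tool_pos: [0.5878, 0.0637, 0.1476]
ee_rot: [2.626, -0.102, 1.485]
wrist_force: [5.5, 1.4, 1.5]
width: 0.0602
finger_force: 30.0
```

```bash
python3 st.py
```

```text
h(mm) 5.3 off tool xy(mm) [ 0.9 -0.9] F tool [2.  5.3 1.5] M [-0.76  0.28 -0.03] j [0.07 0.93 0.07] 0.0602 ang 0.75
```

The push has vanished (tool Fz −13 → +1.5), so the lugs snapped in. I'll stop turning and nudge the roll home.

Emit:
{"method": "carry_out", "body": {
  "motion": "0 0.003 0.005 0;0 0.006 0.01 0;0 0.006 0.015 0;0 0.006 0.02 0;0 0.006 0.023 0;0 0.006 0.023 0;0 0.006 0.023 0;0 0.006 0.023 0"
}}

```text
time: 31.95
tool_pos: [0.589, 0.0636, 0.1455]
ee_rot: [2.628, -0.101, 1.485]
wrist_force: [-1.9, 0.2, 8.9]
width: 0.06
finger_force: 30.0
```

```bash
python3 st.py
```

```text
h(mm) 2.8 off tool xy(mm) [ 0.7 -0.9] F tool [ 0.9  2.7 -8.6] M [-0.11 -0.01  0.04] j [0.07 0.93 0.07] 0.06 ang 0.73
```

Emit:
{"method": "carry_out", "body": {
  "motion": "0 0 0 0;0 0 0 0;0 0 0 0;0 0 0 0;0 0 0 0;0 0 0 0;0 0 0 0;0 0 0 0",
  "grip": 0.4
}}

```text
time: 32.75
tool_pos: [0.5883, 0.0638, 0.1429]
ee_rot: [2.631, -0.101, 1.484]
wrist_force: [0.3, 0.4, -0.1]
width: 0.0658
finger_force: 0.0
```

```bash
python3 st.py; python3 - <<'E'
from h import *
s=snapshot("scene"); w=wrist()
b=cv2.resize(s["image"][230:320,290:390],None,fx=4,fy=4,interpolation=2); a=cv2.resize(w["image"][190:390,220:420],(400,360))
cv2.imwrite("pics/c5.png",np.hstack([a,b])[:,:,::-1])
E
```

```text
h(mm) 0.9 off tool xy(mm) [ 0.6 -2.9] F tool [0.4 0.1 0.3] M [ 0.12 -0.04 -0.02] j [0.07 0.93 0.07] 0.0658 ang 0.79
```

View pics/c5.png

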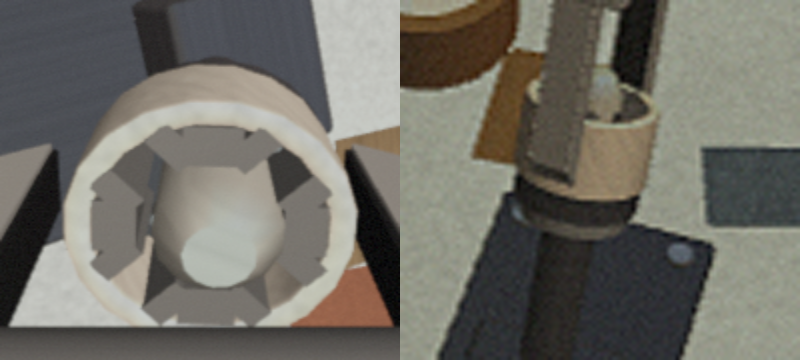

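The crops show the roll around the spindle with its bottom edge against the flange, and no gap visible. I'll open, retreat and verify.

Emit:
{"method": "carry_out", "body": {
  "motion": "0 0 0 0;0 0 0 0;0 0 -0.05 0;0 0 -0.15 0;0 0 -0.3 0;0 0 -0.5 0;0 0 -0.7 0;0 0 -0.7 0",
  "grip": 1
}}

```text
time: 33.65
tool_pos: [0.5379, 0.0589, 0.2414]
ee_rot: [2.619, -0.102, 1.486]
wrist_force: [0.6, -0.0, 1.2]
width: 0.0941
finger_force: 0.0
```

```bash
python3 st.py; python3 - <<'E'
exec(open("st.py").read())
s=snapshot("scene"); w=wrist(); im=s["image"].copy()
# expected outlines of the roll's underside & top rim if home (green) / 9 mm up (red), near side
Y=np.array([-np.sin(YAW),np.cos(YAW),0]); X=np.cross(Y,AX)
k=5; b=cv2.resize(im[230:330,280:380],None,fx=k,fy=k,interpolation=2)
for dh,c in((0,(0,255,0)),(.009,(255,0,0))):
  for z in(0,.036):
    for a in np.radians(np.arange(0,360,12)):
      u,v=proj(s,FL+AX*(z+dh)+.03*(np.cos(a)*X+np.sin(a)*Y)); cv2.circle(b,(int((u-279.5)*k),int((v-229.5)*k)),1,c,-1)
for d in(0,.009):
  print(np.round(proj(w,FL+AX*(.036+d)),1),[np.round(proj(w,FL+AX*(.036+d)+q*.03*Y),1).tolist() for q in(1,-1)])
cv2.imwrite("pics/c6.png",b[:,:,::-1]); cv2.imwrite("pics/w6.png",w["image"][:,:,::-1])
E
```

```text
h(mm) 111.5 off tool xy(mm) [0.2 3. ] F tool [ 0.2  1.1 -0.8] M [ 0.07 -0.06  0.04] j [0.07 1.15 0.07] 0.0941 ang 0.84
h(mm) 111.5 off tool xy(mm) [0.2 3. ] F tool [ 0.2  1.1 -0.8] M [ 0.07 -0.06  0.04] j [0.07 1.15 0.07] 0.0941 ang 0.84
[319.  242.3] [[310.3, 198.0], [327.2, 284.3]]
[319.  245.9] [[310.0, 200.3], [327.4, 289.2]]
```

View pics/c6.png

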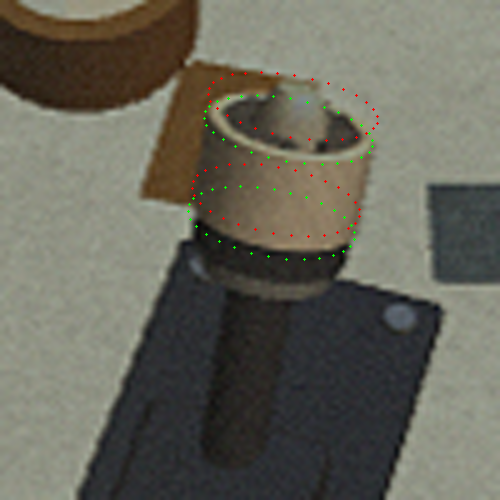

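The roll top rim matches the home outline (green), with near edge at about (330,158). I'll get a numeric edge profile along the near side to measure its height above the flange.

```bash
python3 - <<'E'
exec(open("st.py").read())
s=snapshot("scene"); g=np.mean([cv2.cvtColor(snapshot("scene")["image"],7).astype(np.float32) for _ in range(4)],0)
n=pose(s)[:3,3]-FL; n-=AX*(AX@n); n/=np.linalg.norm(n); m=np.cross(AX,n)
for z in np.arange(-.02,.05,.0015):
    v=[cv2.getRectSubPix(g,(1,1),tuple(map(float,proj(s,FL+AX*z+.029*(n*np.cos(a)+m*np.sin(a))))))[0,0] for a in(-.5,-.25,0,.25,.5)]
    print(round(z*1e3,1),np.round(v).astype(int))
E
```

```text
h(mm) 107.1 off tool xy(mm) [-0.4 -1. ] F tool [-0.6 -0.1  1.4] M [ 0.16 -0.04  0.03] j [0.07 1.15 0.07] 0.0935 ang 0.73
-20.0 [46 29 37 40 44]
-18.5 [46 28 34 39 42]
-17.0 [47 29 38 40 42]
-15.5 [49 44 56 71 69]
-14.0 [50 61 75 79 80]
-12.5 [52 62 76 81 84]
-11.0 [52 65 75 75 80]
-9.5 [43 50 57 51 51]
-8.0 [36 35 41 42 42]
-6.5 [32 34 37 41 39]
-5.0 [31 34 39 41 39]
-3.5 [31 35 39 41 41]
-2.0 [33 37 38 41 41]
-0.5 [31 35 35 38 37]
1.0 [29 28 32 37 44]
2.5 [39 63 70 61 70]
4.0 [ 81  93 104 132 127]
5.5 [ 87 104 120 128 129]
7.0 [ 87 102 118 125 127]
8.5 [ 88 101 116 124 126]
10.0 [ 89 103 113 124 125]
11.5 [ 87 102 116 122 124]
13.0 [ 88 101 119 125 125]
14.5 [ 88 103 120 126 125]
16.0 [ 87 101 118 125 126]
17.5 [ 85 101 116 123 128]
19.0 [ 83 101 113 121 128]
20.5 [ 84 100 113 120 128]
22.0 [ 85  99 113 120 128]
23.5 [ 85  97 113 121 129]
25.0 [ 86  97 117 122 130]
26.5 [ 85  98 117 124 130]
28.0 [ 85  98 116 125 130]
29.5 [ 84  99 115 125 129]
31.0 [ 84 100 111 125 129]
32.5 [ 83 101 111 123 126]
34.0 [ 81 100 111 122 122]
35.5 [ 81 100 114 122 126]
37.0 [103 113 124 138 142]
38.5 [139 146 148 143 144]
40.0 [115 103  80 120  75]
41.5 [ 74  70  53 113  55]
43.0 [ 61  63  66 116  58]
44.5 [ 59  69  95 118  66]
46.0 [ 56  68 106 118  72]
47.5 [ 54  68 105 117  70]
49.0 [ 59  69 108 117  65]
```

```bash
python3 -c "
from bench import robot
print(robot.close_job())"
```

```text
the job is handed in; nothing more can be done
None
```

The middle-sized roll is on the slanted spindle with its grooves over the drive lugs: I stopped turning when the push dropped to zero. It was nudged down with about 10 N and let go, the camera puts it within about half a millimetre of the flange (±0.7 mm), the gripper is clear, and the job was handed in at about 34 s with no verdict returned.

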